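# Find the mould that holds the bronze and present it over the turntable

### The arm

A 6-joint arm with a two-finger parallel gripper is mounted at the origin on the work surface. World frame = base frame: x ahead of the robot, y to its left, z up, the work surface at z = 0. Lengths are in m, angles in degrees, forces in N, time in s.
With the tool pointing down it reaches from about 0.4 to 0.825 m from the base axis. Payload 7 kg.
Tool frame: the origin (TCP) lies midway between the tips of the shut fingers; the grasp point (between the pads) lies 19 mm behind it; z points along the fingers, y is the line along which they close (so a half turn about z gives the same grasp; the last joint's range is limited). The gripper opens to 88 mm and grips with 3 to 60 N. Pads are 19 mm wide; open, the fingers measure 130 mm over their backs; the gripper's body (78 mm by 193 mm) begins 47 mm behind the grasp point.
Start: joints at [-60.785, 20.546, 0.682, 0, -70.136, -16.507], TCP at [0.148, -0.658, 0.227] pointing down, gripper open.
Joint ranges: [-176.03, 176.03], [-82.01, 121.73], [-58.28, 71.71], [-173.87, 95.51], [-174.79, -0.11], [-173.66, 173.66]. Speed limits (degrees/s): [136.94, 136.94, 172.46, 180, 180, 180].

### API

Orientations are given as [roll, pitch, yaw] about the fixed x, y, z axes, in that order (R = Rz(yaw) Ry(pitch) Rx(roll)).
In Python, from plant import r, eyes, workorder gives the robot as it stands.
- The arm moves only by the tool step_arm, never from a script. Its argument "plan" is a list of rows, each a list of 5 numbers: the shift along the tool's x, y, z each as a share of 25 cm, from -1 to 1, then the turn about the tool's z as a share of 60 degrees, from -1 to 1, then the finger opening in mm, from 0 to 87.6. In form: [[x, y, z, turn, jaw], ...]. A call has 1 to 12 rows; each row is the pose to reach, as a shift and turn from the pose commanded when the call began, along the tool's axes at that moment; what a row does not reach only later rows make up. A row lasts 1/12 s, in which the tool goes at most 41.7 mm and 7.16 degrees, less where a joint would pass 70% of its speed; a pose out of reach is approached as far as the arm can. A call with a number of a shift or a turn outside -1 to 1 is refused whole. A call with a gripper value outside its range is refused whole. The fingers move at their own pace and stop on an object; "newtons" is the grip in N (left out, the last holds). Time passes only in rows, so rows that repeat a pose let the fingers close. It gives the time, the measured TCP pose, the force, the opening and the grip force at its end, in the units of the state.
- r.get_state(): the state, without advancing time (a new reading comes with each control period).
- eyes.capture(name): name is "side" or "top"; returns the picture (480x640x3 uint8, red, green, blue); there is no depth.
- eyes.camera_model(name): a dict with "fov_y" (degrees; the focal length in pixels is half the picture's height over the tangent of half this angle, whatever the lens; pixels are square), "cx", "cy" (the principal point, pixels), "world_to_cam" (4x4, takes a point from world to camera coordinates). Camera axes: x right, y up, looking along -z (the intrinsics and any distortion apply to the point x, -y, -z); pixel columns grow to the right and rows downward; lengths in m; the calibration is good to about 2 mm. A picture is of the moment at which its call begins. camera_model takes no time and is no camera call.
- workorder.close_job(): hands the job in; it is judged then, once.
The state is a dict: "time_s": time; "joints": joint angles; "qd": joint speeds; "joint_torque": joint torques, N m; "tcp_pos": TCP position; "eef_rot": TCP orientation; "contact_force": force on the tool from outside, world axes, zero at the start; "moment": the same for the moment, N m; "gripper_width": finger opening in m; "gripper_force": force on a finger pad.
Only numpy, scipy, OpenCV 4.12 (cv2) and the standard library are available. Lean on these libraries where they do the work, as an engineer would, in place of code of your own. Each camera call takes 0.05 s, during which the arm holds its last target. There are 200 camera calls.

### The job

Two look-alike closed plaster moulds stand on their mats; one holds a bronze casting, the other a light wax one. Lift the red-strapped mould upright a good 5 cm off its mat, feel its weight for a moment and stand it back in the middle of its red-edged mat, then do the same lift with the blue-strapped one and judge which is heavier. Finish with the heavier mould held upright and still in the gripper over the centre of the turntable, its underside about 5 to 10 cm above the disc, and the lighter one standing in the middle of its own mat: the program ends while holding, nothing is put down at the end, and the other things on the table are left alone.

Things in the scene. Friction and masses are not known exactly. Their poses are not given: they have to be found in the camera images.
- mould_red_mid (a point): centre (half-way up) of the closed off-white plaster mould with two red straps: a block 80 mm long (its x), 56 mm wide (its y), 64 mm high (z up). Grip it across the 56 mm width, mid-length, between the straps (22 to 32 mm either side of the middle, 1 mm proud). Sprue cup and buckles rise 5 mm above the top. Rigid, cannot open
- mould_blue_mid (a point): centre (half-way up) of the closed off-white plaster mould with two blue straps: a block 80 mm long (its x), 56 mm wide (its y), 64 mm high (z up). Grip it across the 56 mm width, mid-length, between the straps (22 to 32 mm either side of the middle, 1 mm proud). Sprue cup and buckles rise 5 mm above the top. Rigid, cannot open
- mould_red: the red-strapped mould itself, on the red-edged mat; origin at the centre of its underside, axes as its centre point. It weighs 0.28 to 0.35 kg with a wax casting inside, 0.54 to 0.72 kg with a bronze one; which mould has which differs from one time to the next. The casting is loose inside by about 2 mm
- mould_blue: the blue-strapped mould itself, on the blue-edged mat; origin at the centre of its underside, axes as its centre point. It weighs 0.28 to 0.35 kg with a wax casting inside, 0.54 to 0.72 kg with a bronze one; which mould has which differs from one time to the next. The casting is loose inside by about 2 mm
- mat_red_top (a point): centre of the top face of the fixed black rubber mat with two red edge strips, 130 (x) x 110 (y) x 6 mm; its top is 6 mm above the table; z up. The red-strapped mould stands on it, its underside on this face
- mat_blue_top (a point): centre of the top face of the fixed black rubber mat with two blue edge strips, 130 (x) x 110 (y) x 6 mm; its top is 6 mm above the table; z up. The blue-strapped mould stands on it, its underside on this face
- mat_red: the red-edged mat, origin under its centre on the table
- mat_blue: the blue-edged mat, origin under its centre on the table
- turntable_top (a point): centre of the top face of the fixed round aluminium sculptor's turntable, 180 mm across, 50 mm high (this point is 50 mm above the table); z up. It does not turn
- turntable: the turntable, origin under its centre on the table
- pot: dark metal open pot without handles, 90 mm across, 80 mm high, towards the back of the table; origin at its underside (bystander)
- jug: white plastic jug, 90 mm across, 110 mm high, handle on one side, towards the back of the table; origin at its underside (bystander)
- wax_block: red wax block, 110 x 50 x 42 mm, on the right side of the table; origin at its underside (bystander)
- tape: yellow and black tape measure, 75 x 36 x 60 mm, on the left side of the table; origin at its underside (bystander)
- clay: terracotta clay lump, 84 mm across, 62 mm high, on the left side of the table; origin at its underside (bystander)
- scraper: spatula-like scraper lying flat near the robot, about 250 mm long; origin at its underside (bystander)
- brush: brush lying flat on the right side of the table, about 200 mm long; origin at its underside (bystander)
Mind the look-alikes: they are no part of the job. Leave any green, purple or turquoise look-alike of the mould_red alone.

How it is judged:
By the outcome, as a careful person would: the job done as asked, in the order asked, and still so for the second after the job is handed in, while the arm keeps its last pose, push and grip.
It also fails if it takes over 72 s, if anything falls off the work surface, if the arm or the gripper's body presses on something with over 40 N, if the wrist force passes 120 N, or if a joint passes its speed limit or range.

## Working session

There is one attempt and no reset: what is moved stays moved. The work goes in short steps, Python scripts to look and compute and a tool call to move; the robot and the scene stay as the last step left them, time stands still between calls to the robot, and variables do not carry over. Pictures are saved under pics/ and viewed, at most 10 in all, crops included, and the job is handed in when it is done.

Besides the shell and the picture viewer there is one more tool, called after "Request:" as name([rows], argument=value, ...), one row to a line, values as JSON. step_arm: Moves the arm, as the interface text tells. Its arguments: {"type":"object","properties":{"plan":{"type":"array"},"newtons":{"type":"number"}},"required":["plan"]}

```bash
ls; mkdir -p pics; python3 - <<'E'
from plant import r,eyes,workorder
import cv2
for n in("top","side"):
    im=eyes.capture(n); cv2.imwrite(f"pics/{n}0.png",im[:,:,::-1]); m=eyes.camera_model(n); print(n,m)
print(r.get_state())
E
```

```text
pics
top {'fov_y': 44.32198081246388, 'cx': 311.3015571721036, 'cy': 240.88919719808882, 'world_to_cam': array([[ 0.00963779, -0.99973191,  0.02105272, -0.01454994],
       [ 0.99740839,  0.01111232,  0.07108456, -0.55187111],
       [-0.07129945,  0.02031306,  0.9972481 , -1.47887024],
       [ 0.        ,  0.        ,  0.        ,  1.        ]])}
side {'fov_y': 44.83232598020172, 'cx': 319.7726166738469, 'cy': 243.8095980113541, 'world_to_cam': array([[-0.96322734, -0.26863199,  0.00547174,  0.52326514],
       [ 0.20436551, -0.7192636 ,  0.66399896, -0.1484836 ],
       [-0.17443574,  0.64070019,  0.74771348, -1.74231797],
       [ 0.        ,  0.        ,  0.        ,  1.        ]])}
{'time_s': 0.1, 'joints': array([-6.07873784e+01,  2.05859749e+01,  6.40877495e-01, -1.87322505e-02,
       -7.01350476e+01, -1.65069423e+01]), 'qd': array([-0.07767885, -0.1599489 ,  0.1594852 ,  0.04981442, -0.03621382,
        0.18376207]), 'joint_torque': array([-1.52602523e-03, -5.84161627e+01,  2.93753922e+01,  7.01563016e+00,
        1.02089092e-02, -5.86964052e-05]), 'tcp_pos': array([ 0.14835451, -0.65806465,  0.22574263]), 'eef_rot': array([ 1.79918154e+02, -5.88902739e-03, -1.67300694e+02]), 'contact_force': array([ 0.67560993, -0.056135  , -0.13815419]), 'moment': array([-5.78283157e-05, -1.50575330e-02, -2.23859400e-02]), 'gripper_force': 0.0, 'gripper_width': 0.08778652810370796}
```

View pics/top0.png

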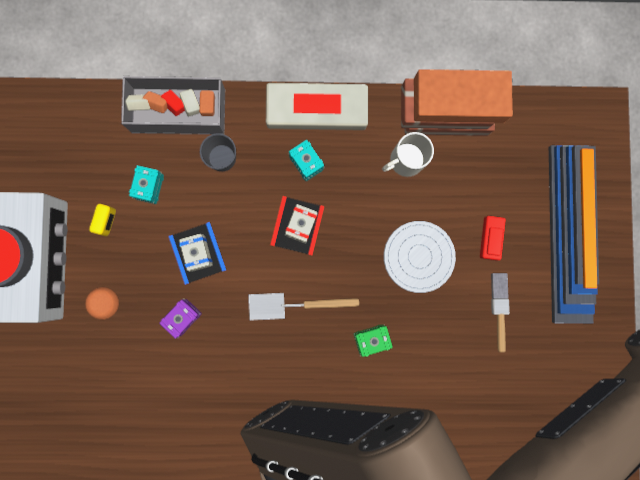

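View pics/side0.png

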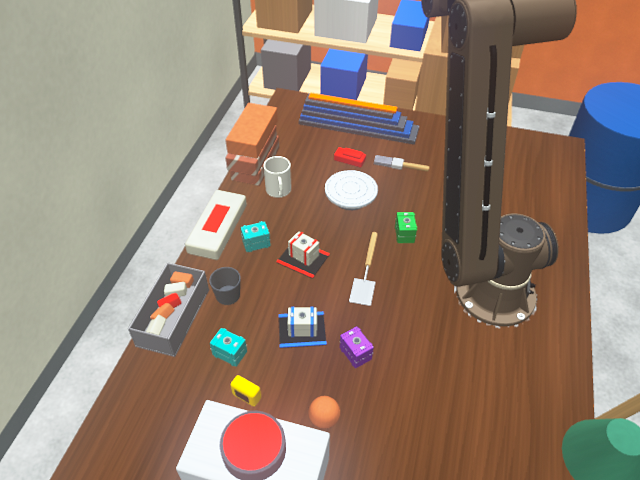

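Top view: red mould is at about (302,223) on a mat with strips near (284,224) and (316,228). The blue mould is at (194,252), the turntable at (420,257), and the purple look-alike at (180,319). The side view shows red at (304,248) and blue at (302,321), both free of obstruction.

```bash
cat > h.py <<'E'
import numpy as np,cv2
from plant import r,eyes,workorder
def cam(n):
    m=eyes.camera_model(n); f=240/np.tan(np.radians(m["fov_y"]/2)); return m,f
def onplane(n,px,z):
    m,f=cam(n); W=m["world_to_cam"]; R=W[:3,:3]; c=-R.T@W[:3,3]
    p=np.atleast_2d(px).astype(float); d=np.c_[(p[:,0]-m["cx"])/f,-(p[:,1]-m["cy"])/f,-np.ones(len(p))]@R
    return c+d*((z-c[2])/d[:,2])[:,None]
def mask(im,col):
    h=cv2.cvtColor(im,cv2.COLOR_RGB2HSV).astype(int); H,S,V=h[...,0],h[...,1],h[...,2]
    if col=="red": return (((H<8)|(H>172))&(S>120)&(V>90)).astype(np.uint8)
    if col=="blue": return ((H>100)&(H<125)&(S>120)&(V>70)).astype(np.uint8)
    return ((S<60)&(V>130)).astype(np.uint8)
def comps(im,col,box,mina=8):
    x0,y0,x1,y1=box; M=np.zeros((480,640),np.uint8); M[y0:y1,x0:x1]=mask(im,col)[y0:y1,x0:x1]
    n,L,s,c=cv2.connectedComponentsWithStats(M,connectivity=8)
    return [(s[i,4],c[i],cv2.minAreaRect(np.argwhere(L==i)[:,::-1].astype(np.float32))) for i in range(1,n) if s[i,4]>=mina]
E
python3 - <<'E'
from h import *
np.set_printoptions(precision=4,suppress=True)
for n,boxes in dict(top=dict(red=(265,190,330,260),blue=(165,218,230,288)),side=dict(red=(270,225,335,280),blue=(270,295,335,355))).items():
    im=eyes.capture(n)
    for col,b in boxes.items():
        for a,c,rc in comps(im,col,b): print(n,col,a,c,rc[1],rc[2],"z6",onplane(n,c,.006)[0][:2],"z71",onplane(n,c,.071)[0][:2])
        x0,y0,x1,y1=b; cv2.imwrite(f"pics/{n}_{col}.png",cv2.resize(im[y0:y1,x0:x1,::-1],None,fx=6,fy=6,interpolation=cv2.INTER_NEAREST))
    if n=="top":
        for a,c,rc in comps(im,"white",(375,210,465,300),500): print("tt",a,c,rc,onplane(n,np.array(rc[0]),.05))
        for a,c,rc in comps(im,"white",(265,190,330,260),100)+comps(im,"white",(165,218,230,288),100): print("w",a,c,rc,onplane(n,c,.07))
a=cv2.imread("pics/top_red.png");b=cv2.imread("pics/top_blue.png")
cv2.imwrite("pics/tops.png",np.hstack([a,b]))
E
```

```text
top red 267 [277.9326 220.4719] (5.093247890472412, 51.66008758544922) 14.03624439239502 z6 [0.6046 0.0772] z71 [0.5978 0.0748]
top red 306 [315.3562 228.0359] (14.794671058654785, 51.66008758544922) 14.03624439239502 z6 [ 0.5862 -0.0192] z71 [ 0.5801 -0.0174]
top red 31 [297.871  209.3871] (9.47046184539795, 2.971125364303589) 21.801406860351562 z6 [0.6339 0.0263] z71 [0.6258 0.0261]
top red 31 [289.6774 229.6452] (9.47046184539795, 3.156820774078369) 21.801406860351562 z6 [0.5813 0.0467] z71 [0.5754 0.0456]
top red 31 [304.1935 235.2903] (9.17060375213623, 3.1622774600982666) 18.43494987487793 z6 [0.5672 0.0093] z71 [0.5619 0.0098]
top blue 240 [215.2583 246.2958] (50.593101501464844, 4.688584804534912) 70.90650939941406 z6 [0.5364 0.2363] z71 [0.5325 0.2271]
top blue 259 [179.7722 259.8147] (50.5950927734375, 15.280085563659668) 71.14684295654297 z6 [0.5009 0.3258] z71 [0.4985 0.3127]
top blue 39 [199.4103 239.0256] (3.5821340084075928, 13.034988403320312) 84.2894058227539 z6 [0.5546 0.2771] z71 [0.5499 0.2661]
top blue 30 [183.     243.2667] (2.8460497856140137, 9.486830711364746
[... 1347 characters left out ...]
843 0.1249]
side blue 16 [292.   309.25] (5.0, 2.0) 90.0 z6 [0.5646 0.2242] z71 [0.549  0.2674]
side blue 13 [311.6923 309.    ] (5.0, 2.0) 90.0 z6 [0.5098 0.2078] z71 [0.4967 0.2518]
side blue 20 [319.8 312.9] (2.941741943359375, 6.079599857330322) 78.69007110595703 z6 [0.4834 0.2146] z71 [0.4715 0.2582]
side blue 32 [282.6875 315.3125] (3.0, 8.0) 90.0 z6 [0.5841 0.2518] z71 [0.5676 0.2938]
side blue 57 [292.0526 326.1053] (19.0, 2.0) 90.0 z6 [0.5471 0.2798] z71 [0.5323 0.3204]
side blue 41 [311.5366 326.4146] (2.0, 19.0) 0.0 z6 [0.4935 0.2657] z71 [0.4812 0.307 ]
side blue 195 [302.5179 343.6872] (4.152656555175781, 46.22647476196289) 86.3086166381836 z6 [0.5017 0.3273] z71 [0.4891 0.3657]
```

View pics/tops.png

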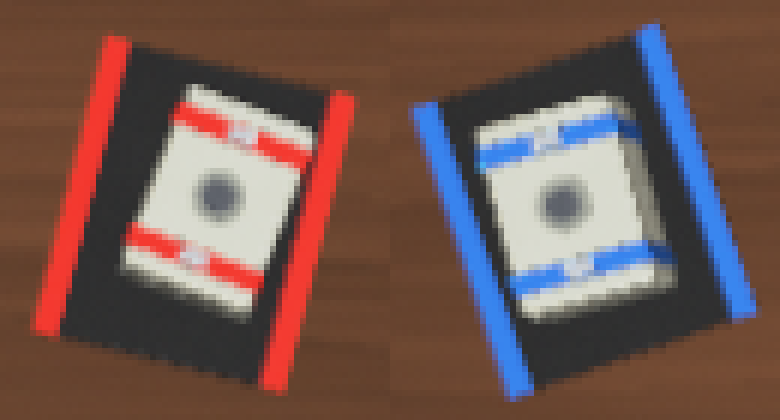

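The crop shows both moulds off-centre on their mats, each with a dark sprue cup mid-top: red crop (217,197), blue crop (566,205). Buckles are at (243,134)/(193,259) and (545,137)/(578,269). Next I'll refine the mats and headings.

```bash
cat > meas.py <<'E'
from h import *
np.set_printoptions(precision=4,suppress=True)
def mat(im,col,box):
    h=cv2.cvtColor(im,cv2.COLOR_RGB2HSV); x0,y0,x1,y1=box
    m=np.zeros((480,640),np.uint8); hue=h[...,0].astype(int); S=h[...,1]; V=h[...,2]
    wood=(hue>4)&(hue<20)&(S>80)&(V>50)&(V<150)
    m[y0:y1,x0:x1]=(~wood)[y0:y1,x0:x1]
    m=cv2.morphologyEx(m,cv2.MORPH_OPEN,np.ones((3,3),np.uint8))
    c=max(cv2.findContours(m,cv2.RETR_EXTERNAL,cv2.CHAIN_APPROX_NONE)[0],key=cv2.contourArea)
    pts=onplane("top",c[:,0],.006)[:,:2]*1000
    (cx,cy),(w,hh),a=cv2.minAreaRect(pts.astype(np.float32)); return (cx,cy),(w,hh),a
def heading(d): return np.degrees(np.arctan2(d[1],d[0]))
def px(u,o): return np.array([o[0]+u[0]/6-.5,o[1]+u[1]/6-.5])
if __name__=="__main__":
    im=eyes.capture("top")
    B=dict(red=(265,190,330,260),blue=(165,218,230,288))
    Z=dict(red=[(217,197),(243,134),(193,259)],blue=[(176,205),(155,137),(188,269)])
    for col,b in B.items():
        print(col,"mat",mat(im,col,b))
        q=[onplane("top",px(u,b),.075)[0,:2] for u in Z[col]]
        print(" cup,buckles",*q,"mean",(q[1]+q[2])/2,"len",np.linalg.norm(q[1]-q[2]),"yaw",heading(q[1]-q[2]))
    print(r.get_state()["eef_rot"],r.get_state()["tcp_pos"])
    # side view of cup for height check
    for z in(.006,.07):print(z)
E
python3 meas.py
```

```text
red mat ((593.3943481445312, 27.941463470458984), (112.48758697509766, 131.62347412109375), 76.83709716796875)
 cup,buckles [0.5934 0.0189] [0.6195 0.0085] [0.5678 0.0284] mean [0.5937 0.0184] len 0.05530789451555686 yaw -21.072138359319375
blue mat ((519.245849609375, 283.04559326171875), (134.4595489501953, 114.42516326904297), 19.77476692199707)
 cup,buckles [0.5185 0.2783] [0.5461 0.2874] [0.4926 0.2728] mean [0.5194 0.2801] len 0.05546845158519468 yaw 15.28589380226386
[ 179.9554   -0.0045 -167.2933] [ 0.1484 -0.6582  0.2261]
0.006
0.07
```

```bash
python3 - <<'E'
import cv2,numpy as np
a=cv2.imread("pics/side_red.png");b=cv2.imread("pics/side_blue.png")
print(a.shape,b.shape); h=min(a.shape[0],b.shape[0]); cv2.imwrite("pics/sides.png",np.hstack([a[:h],b[:h]]))
E
```

```text
(330, 390, 3) (360, 390, 3)
```

View pics/sides.png

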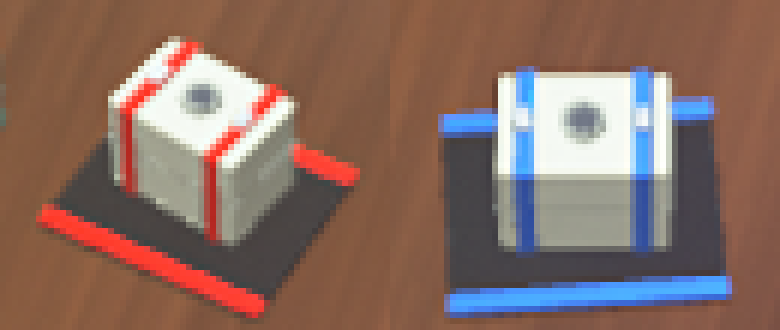

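Side crop: red cup at (202,98) and blue cup at (195,121) within its half. Both moulds stand flat and clear of neighbours. I'll cross-check with these and compute the first moves.

```bash
cat > go.py <<'E'
from h import *
import sys
def shares(t,yaw):
    s=r.get_state(); R=cv2.Rodrigues(np.array([0,0,np.radians(s["eef_rot"][2])]))[0]@np.diag([1,-1,-1])
    d=R.T@(np.array(t)-s["tcp_pos"])/.25; dt=-((yaw-s["eef_rot"][2]+180)%360-180)/60
    print("t",s["time_s"],"tcp",s["tcp_pos"].round(4),"rot",s["eef_rot"].round(2),"w",round(s["gripper_width"],4),"F",s["contact_force"].round(2),"j",s["joints"].round(1))
    print("shares",d.round(4),"turn",round(dt,4))
if __name__=="__main__":
    v=list(map(float,sys.argv[1:])); shares(v[:3],v[3])
E
python3 - <<'E'
from h import *
for u in((303.2,240.8),(302,314.7)): print(onplane("side",u,.075),onplane("side",u,.07))
E
python3 go.py .5935 .0187 .22 158.9
```

```text
[[0.59122178 0.01799806 0.075     ]] [[0.59258476 0.0137212  0.07      ]]
[[0.51622454 0.27998871 0.075     ]] [[0.51730419 0.27670163 0.07      ]]
t 0.25 tcp [ 0.1484 -0.6582  0.2261] rot [ 179.96   -0.   -167.29] w 0.0874 F [-0.3   0.71 -0.16] j [-60.8  20.6   0.7  -0.  -70.1 -16.5]
shares [-2.3323  2.2499  0.0245] turn 0.5634
```

Request:
step_arm([
  [-0.06,0.06,0,0,87],
  [-0.15,0.14,0,0,87],
  [-0.25,0.24,0,0,87],
  [-0.35,0.34,0,0,87],
  [-0.45,0.43,0,0,87],
  [-0.55,0.53,0,0,87],
  [-0.65,0.63,0,0,87],
  [-0.75,0.72,0,0,87],
  [-0.85,0.82,0,0,87],
  [-0.95,0.92,0,0,87],
])

```text
time_s: 1.08
tcp_pos: [0.3301, -0.3804, 0.2267]
eef_rot: [-180.0, 0.0, -167.3]
contact_force: [0.7, -0.0, -0.4]
gripper_width: 0.0869
gripper_force: 0.0
```

Request:
step_arm([
  [-0.1,0.1,0,0,87],
  [-0.2,0.2,0,0,87],
  [-0.3,0.29,0,0,87],
  [-0.4,0.39,0,0,87],
  [-0.5,0.48,0,0,87],
  [-0.6,0.58,0,0,87],
  [-0.7,0.68,0,0,87],
  [-0.8,0.77,0,0,87],
  [-0.88,0.85,0,0,87],
  [-0.92,0.89,0,0,87],
  [-0.92,0.89,0,0,87],
])

```text
time_s: 2.0
tcp_pos: [0.5063, -0.1121, 0.2263]
eef_rot: [180.0, -0.0, -167.1]
contact_force: [-0.0, 0.4, 0.0]
gripper_width: 0.0868
gripper_force: 0.0
```

```bash
python3 go.py .5928 .0184 .12 158.9
```

```text
t 2.0 tcp [ 0.5063 -0.1121  0.2263] rot [ 180.     -0.   -167.14] w 0.0868 F [-0.01  0.44  0.03] j [  9.2   5.8 -18.9  -0.  -65.4 -86.4]
shares [-0.4537  0.4321  0.4252] turn 0.566
```

Request:
step_arm([
  [-0.06,0.06,0,0.06,87],
  [-0.13,0.12,0,0.12,87],
  [-0.2,0.19,0.05,0.2,87],
  [-0.27,0.26,0.12,0.28,87],
  [-0.34,0.33,0.2,0.37,87],
  [-0.4,0.38,0.28,0.45,87],
  [-0.44,0.42,0.36,0.52,87],
  [-0.454,0.432,0.42,0.565,87],
  [-0.454,0.432,0.425,0.566,87],
  [-0.454,0.432,0.425,0.566,87],
  [-0.454,0.432,0.425,0.566,87],
])

```text
time_s: 2.92
tcp_pos: [0.592, 0.0153, 0.1212]
eef_rot: [180.0, 0.0, 158.8]
contact_force: [-0.5, 0.1, 0.6]
gripper_width: 0.0869
gripper_force: 0.0
```

```bash
python3 go.py .5928 .0184 .022 158.9; python3 - <<'E'
from h import *
im=eyes.capture("side"); cv2.imwrite("pics/s1.png",cv2.resize(im[150:320,220:400,::-1],None,fx=3,fy=3))
E
```

```text
t 2.9167 tcp [0.592  0.0153 0.1212] rot [1.7999e+02 4.0000e-02 1.5882e+02] w 0.0869 F [-0.54  0.13  0.59] j [  20.4   17.9  -18.1    0.   -54.  -131.6]
shares [0.0016 0.0128 0.3969] turn -0.0013
```

View pics/s1.png

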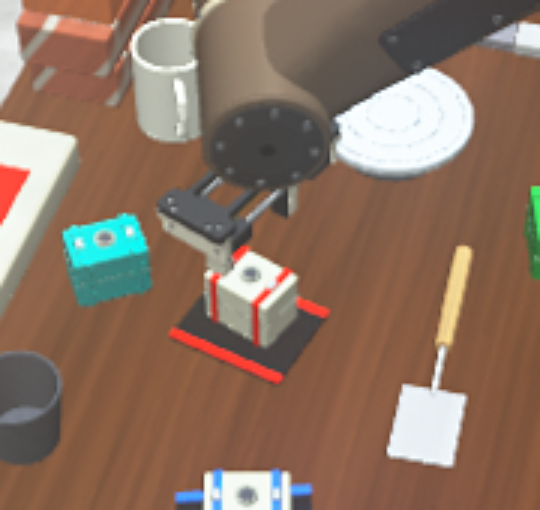

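The fingers straddle the mould, with the near finger at (225,255) and the far one at (290,195), closing along its width. Nothing is in the way, so I'll descend.

Request:
step_arm([
  [0.002,0.013,0,0,87],
  [0.002,0.013,0.05,0,87],
  [0.002,0.013,0.11,0,87],
  [0.002,0.013,0.17,0,87],
  [0.002,0.013,0.23,0,87],
  [0.002,0.013,0.28,0,87],
  [0.002,0.013,0.33,0,87],
  [0.002,0.013,0.36,0,87],
  [0.002,0.013,0.385,0,87],
  [0.002,0.013,0.397,0,87],
  [0.002,0.013,0.397,0,87],
])

```text
time_s: 3.88
tcp_pos: [0.5926, 0.0193, 0.021]
eef_rot: [-180.0, -0.0, 158.8]
contact_force: [0.4, -0.2, 0.9]
gripper_width: 0.0865
gripper_force: 0.0
```

```bash
python3 go.py .5928 .0184 .022 158.9
```

```text
t 3.8833 tcp [0.5926 0.0193 0.021 ] rot [-1.8000e+02 -1.0000e-02  1.5875e+02] w 0.0865 F [ 0.41 -0.17  0.88] j [  20.7   24.8  -23.4   -0.   -41.8 -132. ]
shares [-0.0019 -0.003  -0.004 ] turn -0.0025
```

Request:
step_arm([
  [0,0,0,0,70],
  [0,0,0,0,62],
  [0,0,0,0,57],
  [0,0,0,0,52],
  [0,0,0,0,45],
  [0,0,0,0,45],
  [0,0,0,0,45],
  [0,0,0,0,45],
  [0,0,0,0,45],
  [0,0,0,0,45],
  [0,0,0,0,45],
  [0,0,0,0,45],
], newtons=40)

```text
time_s: 4.88
tcp_pos: [0.5925, 0.0192, 0.0213]
eef_rot: [-180.0, -0.0, 158.8]
contact_force: [-2.6, -1.5, 5.6]
gripper_width: 0.0559
gripper_force: 40.0
```

```bash
python3 go.py .5928 .0184 .112 158.9
```

```text
t 4.8833 tcp [0.5925 0.0192 0.0213] rot [-179.98   -0.    158.75] w 0.0559 F [-2.6  -1.49  5.64] j [  20.7   24.8  -23.4    0.   -41.8 -132. ]
shares [-0.0021 -0.0024 -0.3626] turn -0.0025
```

Request:
step_arm([
  [0,0,-0.01,0,45],
  [0,0,-0.03,0,45],
  [0,0,-0.06,0,45],
  [0,0,-0.1,0,45],
  [0,0,-0.14,0,45],
  [0,0,-0.18,0,45],
  [0,0,-0.22,0,45],
  [0,0,-0.26,0,45],
  [0,0,-0.29,0,45],
  [0,0,-0.32,0,45],
  [0,0,-0.335,0,45],
  [0,0,-0.34,0,45],
])

```text
time_s: 5.88
tcp_pos: [0.593, 0.0194, 0.107]
eef_rot: [180.0, 0.1, 158.7]
contact_force: [0.7, 0.1, -3.2]
gripper_width: 0.0559
gripper_force: 40.0
```

Request:
step_arm([
  [0,0,0,0,45],
  [0,0,0,0,45],
  [0,0,0,0,45],
  [0,0,0,0,45],
  [0,0,0,0,45],
  [0,0,0,0,45],
  [0,0,0,0,45],
  [0,0,0,0,45],
  [0,0,0,0,45],
  [0,0,0,0,45],
  [0,0,0,0,45],
  [0,0,0,0,45],
])

```text
time_s: 6.88
tcp_pos: [0.5927, 0.0193, 0.1061]
eef_rot: [180.0, 0.0, 158.7]
contact_force: [-0.2, -0.0, -4.0]
gripper_width: 0.0558
gripper_force: 40.0
```

Request:
step_arm([
  [0,0,0,0,45],
  [0,0,0,0,45],
  [0,0,0,0,45],
  [0,0,0,0,45],
])

```text
time_s: 7.22
tcp_pos: [0.5926, 0.0193, 0.106]
eef_rot: [-180.0, -0.0, 158.7]
contact_force: [0.0, 0.3, -3.2]
gripper_width: 0.0561
gripper_force: 40.0
```

```bash
python3 go.py .5934 .0279 .106 166.8; python3 - <<'E'
from h import *
print(r.get_state()["joint_torque"],r.get_state()["moment"])
im=eyes.capture("side"); cv2.imwrite("pics/s2.png",cv2.resize(im[150:320,220:400,::-1],None,fx=3,fy=3))
E
```

```text
t 7.2167 tcp [0.5926 0.0193 0.106 ] rot [-180.     -0.    158.75] w 0.0561 F [ 0.04  0.26 -3.17] j [  20.7   18.9  -18.9    0.   -52.2 -132. ]
shares [0.0095 0.0331 0.0002] turn -0.1342
[ 3.95851148e-04 -5.29240894e+01  2.56819975e+01  6.26515165e+00
 -7.89475325e-02  2.79656033e-04] [ 0.03431512 -0.00558134  0.01693194]
```

View pics/s2.png

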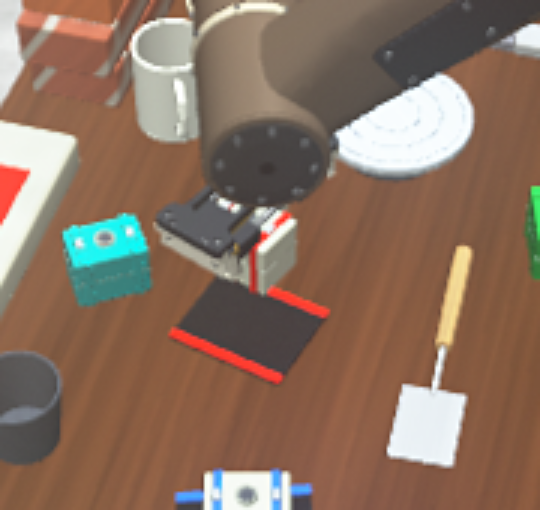

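The mould is clear of its mat, upright and gripped at mid-length, weighing about 3.5 N (light). The mat corners show at (171,333), (280,380) and (328,312). I'll check the mat centre from the side view.

```bash
python3 - <<'E'
from h import *
print(onplane("side",(249.5/3+220-.33,322.5/3+150-.33),.006))
print(onplane("top",np.array([297.1,225.2]),.006))
E
```

```text
[[0.5913418  0.02537567 0.006     ]]
[[0.59299993 0.02780268 0.006     ]]
```

Request:
step_arm([
  [0.004,0.015,0,-0.05,45],
  [0.009,0.03,0.01,-0.1,45],
  [0.009,0.03,0.04,-0.134,45],
  [0.009,0.03,0.08,-0.134,45],
  [0.009,0.03,0.13,-0.134,45],
  [0.009,0.03,0.18,-0.134,45],
  [0.009,0.03,0.23,-0.134,45],
  [0.009,0.03,0.27,-0.134,45],
  [0.009,0.03,0.3,-0.134,45],
  [0.009,0.03,0.32,-0.134,45],
  [0.009,0.03,0.332,-0.134,45],
  [0.009,0.03,0.338,-0.134,45],
])

```text
time_s: 8.27
tcp_pos: [0.5933, 0.0271, 0.0213]
eef_rot: [-180.0, -0.0, 166.8]
contact_force: [-6.8, 1.2, 14.5]
gripper_width: 0.056
gripper_force: 40.0
```

Request:
step_arm([
  [0,0,0,0,45],
  [0,0,0,0,45],
  [0,0,0,0,45],
  [0,0,0,0,45],
])

```text
time_s: 8.6
tcp_pos: [0.5936, 0.0273, 0.022]
eef_rot: [180.0, 0.0, 166.8]
contact_force: [-0.7, -0.2, -3.1]
gripper_width: 0.0556
gripper_force: 40.0
```

```bash
python3 go.py .593 .0272 .0213 166.8
```

```text
t 8.6 tcp [0.5936 0.0273 0.022 ] rot [1.7997e+02 4.0000e-02 1.6679e+02] w 0.0556 F [-0.74 -0.25 -3.06] j [  21.5   24.8  -23.3    0.   -41.9 -124.7]
shares [ 0.0021 -0.0008  0.0027] turn -0.0002
```

Request:
step_arm([
  [0,0,0.003,0,45],
  [0,0,0.003,0,45],
  [0,0,0.003,0,45],
  [0,0,0.003,0,57],
  [0,0,0.003,0,60],
  [0,0,0.003,0,66],
  [0,0,0.003,0,75],
  [0,0,0.003,0,87],
  [0,0,0.003,0,87],
  [0,0,0.003,0,87],
  [0,0,0.003,0,87],
  [0,0,0.003,0,87],
])

```text
time_s: 9.6
tcp_pos: [0.5933, 0.0271, 0.0208]
eef_rot: [-180.0, -0.0, 166.8]
contact_force: [-1.0, -0.4, -0.1]
gripper_width: 0.0867
gripper_force: 0.0
```

Request:
step_arm([
  [0,0,-0.03,0,87],
  [0,0,-0.08,0,87],
  [0,0,-0.15,0,87],
  [0,0,-0.25,0,87],
  [0,0,-0.35,0,87],
  [0,0,-0.45,0,87],
  [0,0,-0.55,0,87],
  [0,0,-0.62,0,87],
  [0,0,-0.66,0,87],
  [0,0,-0.68,0,87],
  [0,0,-0.68,0,87],
])

```text
time_s: 10.52
tcp_pos: [0.5935, 0.0272, 0.1917]
eef_rot: [179.9, 0.1, 166.8]
contact_force: [-0.7, 0.1, -1.1]
gripper_width: 0.0868
gripper_force: 0.0
```

```bash
python3 go.py .518 .279 .12 195.3
```

```text
t 10.5167 tcp [0.5935 0.0272 0.1917] rot [1.7995e+02 7.0000e-02 1.6679e+02] w 0.0868 F [-0.71  0.15 -1.12] j [  21.5   14.4  -12.8   -0.   -62.7 -124.7]
shares [0.5242 0.9114 0.287 ] turn -0.4752
```

Request:
step_arm([
  [0.03,0.05,0,-0.03,87],
  [0.08,0.14,0,-0.08,87],
  [0.14,0.24,0,-0.14,87],
  [0.2,0.35,0,-0.2,87],
  [0.26,0.46,0,-0.26,87],
  [0.32,0.56,0.03,-0.32,87],
  [0.38,0.67,0.08,-0.37,87],
  [0.44,0.77,0.14,-0.42,87],
  [0.49,0.86,0.2,-0.46,87],
  [0.52,0.9,0.25,-0.475,87],
  [0.524,0.911,0.287,-0.475,87],
  [0.524,0.911,0.287,-0.475,87],
])

```text
time_s: 11.52
tcp_pos: [0.5159, 0.2783, 0.1156]
eef_rot: [-179.9, -0.3, -164.7]
contact_force: [-0.2, -0.3, 0.2]
gripper_width: 0.0871
gripper_force: 0.0
```

Request:
step_arm([
  [0,0,0,0,87],
  [0,0,0,0,87],
  [0,0,0,0,87],
])

```text
time_s: 11.77
tcp_pos: [0.5184, 0.2782, 0.1197]
eef_rot: [180.0, 0.0, -164.8]
contact_force: [0.4, 0.5, 0.7]
gripper_width: 0.0867
gripper_force: 0.0
```

```bash
python3 go.py .518 .279 .0213 195.3; python3 - <<'E'
from h import *
im=eyes.capture("side"); cv2.imwrite("pics/s3.png",cv2.resize(im[200:380,220:400,::-1],None,fx=3,fy=3))
im=eyes.capture("top"); cv2.imwrite("pics/t3.png",cv2.resize(im[180:300,140:350,::-1],None,fx=3,fy=3))
a=cv2.imread("pics/s3.png")
E
```

```text
t 11.7667 tcp [0.5184 0.2782 0.1197] rot [ 1.7998e+02  5.0000e-02 -1.6479e+02] w 0.0867 F [0.42 0.46 0.74] j [  47.2   17.6  -18.7    0.   -53.7 -122. ]
shares [0.0008 0.0036 0.3937] turn -0.0014
```

View pics/s3.png

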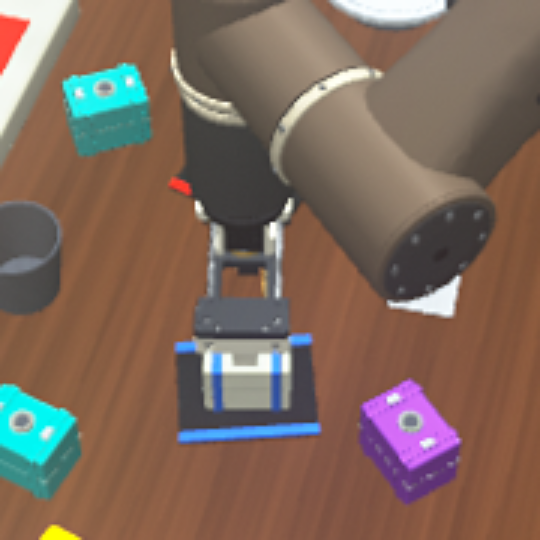

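The gripper is squarely over the blue mould (crop (247,380)), mid-length between the straps. The purple block at (410,440) is clear. Descending now.

Request:
step_arm([
  [0.001,0.004,0,0,87],
  [0.001,0.004,0.05,0,87],
  [0.001,0.004,0.11,0,87],
  [0.001,0.004,0.17,0,87],
  [0.001,0.004,0.23,0,87],
  [0.001,0.004,0.28,0,87],
  [0.001,0.004,0.33,0,87],
  [0.001,0.004,0.36,0,87],
  [0.001,0.004,0.382,0,87],
  [0.001,0.004,0.392,0,87],
  [0.001,0.004,0.392,0,87],
])

```text
time_s: 12.78
tcp_pos: [0.5173, 0.2796, 0.0209]
eef_rot: [-180.0, -0.0, -164.7]
contact_force: [-0.3, -0.4, 0.1]
gripper_width: 0.087
gripper_force: 0.0
```

Request:
step_arm([
  [0,0,0,0,70],
  [0,0,0,0,62],
  [0,0,0,0,57],
  [0,0,0,0,52],
  [0,0,0,0,45],
  [0,0,0,0,45],
  [0,0,0,0,45],
  [0,0,0,0,45],
  [0,0,0,0,45],
  [0,0,0,0,45],
  [0,0,0,0,45],
], newtons=45)

```text
time_s: 13.7
tcp_pos: [0.5173, 0.2795, 0.0214]
eef_rot: [-180.0, -0.0, -164.7]
contact_force: [-1.0, -3.7, 4.9]
gripper_width: 0.0556
gripper_force: 45.0
```

Request:
step_arm([
  [0,0,-0.01,0,45],
  [0,0,-0.03,0,45],
  [0,0,-0.06,0,45],
  [0,0,-0.1,0,45],
  [0,0,-0.14,0,45],
  [0,0,-0.18,0,45],
  [0,0,-0.22,0,45],
  [0,0,-0.26,0,45],
  [0,0,-0.29,0,45],
  [0,0,-0.32,0,45],
  [0,0,-0.335,0,45],
  [0,0,-0.34,0,45],
])

```text
time_s: 14.7
tcp_pos: [0.5175, 0.28, 0.1069]
eef_rot: [180.0, 0.1, -164.7]
contact_force: [0.1, -0.2, -5.5]
gripper_width: 0.0559
gripper_force: 45.0
```

Request:
step_arm([
  [0,0,0,0,45],
  [0,0,0,0,45],
  [0,0,0,0,45],
  [0,0,0,0,45],
  [0,0,0,0,45],
  [0,0,0,0,45],
  [0,0,0,0,45],
  [0,0,0,0,45],
  [0,0,0,0,45],
  [0,0,0,0,45],
  [0,0,0,0,45],
  [0,0,0,0,45],
])

```text
time_s: 15.7
tcp_pos: [0.5173, 0.2797, 0.1061]
eef_rot: [180.0, 0.0, -164.7]
contact_force: [-1.1, -0.2, -6.0]
gripper_width: 0.056
gripper_force: 45.0
```

Request:
step_arm([
  [0,0,0,0,45],
  [0,0,0,0,45],
  [0,0,0,0,45],
  [0,0,0,0,45],
])

```text
time_s: 16.03
tcp_pos: [0.5173, 0.2796, 0.1061]
eef_rot: [-180.0, -0.0, -164.7]
contact_force: [-0.2, 1.1, -5.5]
gripper_width: 0.0555
gripper_force: 45.0
```

```bash
python3 go.py .518 .279 .21 195.3; python3 - <<'E'
from h import *
print(r.get_state()["joint_torque"],r.get_state()["moment"])
im=eyes.capture("side"); a=cv2.resize(im[200:380,220:400,::-1],None,fx=2,fy=2)
im=eyes.capture("top"); b=cv2.resize(im[180:300,140:350,::-1],None,fx=2,fy=2)
c=np.zeros((360,780,3),np.uint8); c[:,:360]=a; c[:240,360:]=b; cv2.imwrite("pics/s4.png",c)
E
```

```text
t 16.0333 tcp [0.5173 0.2796 0.1061] rot [-180.     -0.   -164.71] w 0.0555 F [-0.16  1.13 -5.5 ] j [  47.4   18.5  -19.5    0.   -52.  -122.1]
shares [-0.002  -0.0032 -0.4158] turn -0.0002
[ 9.59350073e-04 -5.38725400e+01  2.66563207e+01  6.69326127e+00
 -7.82012357e-02  4.97912006e-04] [-0.01882844 -0.04715397 -0.00123951]
```

View pics/s4.png

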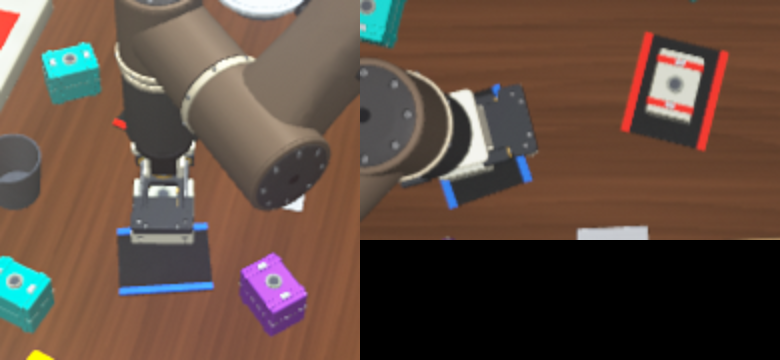

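Blue weighs about 5.6 N against 3.4 N for red, so blue is the bronze one. The top view also shows red centred and aligned on its mat. Next I raise blue and carry it to the turntable.

Request:
step_arm([
  [0,0,-0.02,0,45],
  [0,0,-0.06,0,45],
  [0,0,-0.12,0,45],
  [0,0,-0.19,0,45],
  [0.01,-0.03,-0.26,0,45],
  [0.02,-0.08,-0.32,0,45],
  [0.04,-0.15,-0.37,0,45],
  [0.065,-0.23,-0.4,0,45],
  [0.09,-0.31,-0.416,0,45],
  [0.11,-0.39,-0.416,0,45],
  [0.13,-0.47,-0.416,0,45],
  [0.155,-0.55,-0.416,0,45],
])

```text
time_s: 17.13
tcp_pos: [0.5159, 0.1351, 0.211]
eef_rot: [180.0, 0.0, -164.7]
contact_force: [1.1, 0.3, -5.6]
gripper_width: 0.0554
gripper_force: 45.0
```

Request:
step_arm([
  [0.02,-0.08,0,0,45],
  [0.045,-0.16,0,0,45],
  [0.067,-0.24,0,0,45],
  [0.09,-0.32,0,0,45],
  [0.11,-0.4,0,0,45],
  [0.135,-0.48,0,0,45],
  [0.157,-0.56,0,0,45],
  [0.18,-0.64,0,0,45],
  [0.2,-0.72,0,0,45],
  [0.223,-0.8,0,0,45],
  [0.245,-0.88,0,0,45],
  [0.268,-0.96,0,0,45],
])

```text
time_s: 18.13
tcp_pos: [0.514, -0.114, 0.2109]
eef_rot: [-180.0, 0.0, -164.7]
contact_force: [-0.1, -0.4, -6.0]
gripper_width: 0.0558
gripper_force: 45.0
```

Request:
step_arm([
  [0.02,-0.08,0,0,45],
  [0.045,-0.16,0,0,45],
  [0.067,-0.24,0,0,45],
  [0.09,-0.31,0,0,45],
  [0.11,-0.38,0,0,45],
  [0.125,-0.44,0,0,45],
  [0.14,-0.5,0,0,45],
  [0.15,-0.54,0,0,45],
  [0.15,-0.54,0,0,45],
  [0.15,-0.54,0,0,45],
  [0.15,-0.54,0,0,45],
])

```text
time_s: 19.05
tcp_pos: [0.5139, -0.2522, 0.2102]
eef_rot: [180.0, 0.0, -164.7]
contact_force: [-1.0, 0.3, -5.6]
gripper_width: 0.0561
gripper_force: 45.0
```

```bash
python3 go.py .514 -.279 .141 195.3; python3 - <<'E'
from h import *
im=eyes.capture("side"); cv2.imwrite("pics/s5.png",cv2.resize(im[90:270,230:410,::-1],None,fx=3,fy=3))
E
```

```text
t 19.05 tcp [ 0.5139 -0.2522  0.2102] rot [ 179.98    0.   -164.73] w 0.0561 F [-1.01  0.28 -5.58] j [ -6.6  11.6 -13.9  -0.  -64.5 -68.1]
shares [ 0.0277 -0.1035  0.2768] turn -0.0005
```

View pics/s5.png

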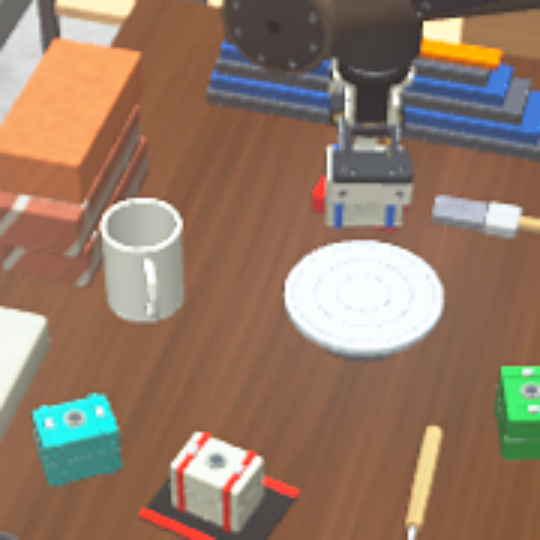

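The red mould stands centred on its mat, and the held blue one is upright. The turntable centre is at crop (363,293). I'll cross-check it.

```bash
python3 - <<'E'
from h import *
print(onplane("side",(350.7,187.3),.05))
E
```

```text
[[ 0.51297113 -0.28116324  0.05      ]]
```

Request:
step_arm([
  [0.005,-0.02,0,0,45],
  [0.015,-0.05,0.02,0,45],
  [0.022,-0.08,0.06,0,45],
  [0.027,-0.1,0.1,0,45],
  [0.027,-0.103,0.15,0,45],
  [0.027,-0.103,0.19,0,45],
  [0.027,-0.103,0.23,0,45],
  [0.027,-0.103,0.255,0,45],
  [0.027,-0.103,0.27,0,45],
  [0.027,-0.103,0.277,0,45],
  [0.027,-0.103,0.277,0,45],
  [0.027,-0.103,0.277,0,45],
])

```text
time_s: 20.1
tcp_pos: [0.5149, -0.2791, 0.1412]
eef_rot: [-180.0, 0.0, -164.7]
contact_force: [0.8, -0.2, -5.5]
gripper_width: 0.0559
gripper_force: 45.0
```

Request:
step_arm([
  [0,0,0,0,45],
  [0,0,0,0,45],
  [0,0,0,0,45],
  [0,0,0,0,45],
  [0,0,0,0,45],
  [0,0,0,0,45],
])

```text
time_s: 20.6
tcp_pos: [0.5145, -0.279, 0.1409]
eef_rot: [-180.0, 0.0, -164.7]
contact_force: [-0.5, 0.1, -5.7]
gripper_width: 0.0557
gripper_force: 45.0
```

```bash
python3 go.py .514 -.279 .141 195.3; python3 - <<'E'
from h import *
im=eyes.capture("side"); a=cv2.resize(im[90:290,220:420,::-1],None,fx=2,fy=2)
im=eyes.capture("top"); b=cv2.resize(im[130:330,270:460,::-1],None,fx=2,fy=2)
cv2.imwrite("pics/s6.png",np.hstack([a,b]))
E
```

```text
t 20.6 tcp [ 0.5145 -0.279   0.1409] rot [-1.8000e+02  1.0000e-02 -1.6471e+02] w 0.0557 F [-0.51  0.06 -5.72] j [ -9.3  16.2 -17.6  -0.  -56.2 -65.4]
shares [ 0.002   0.0007 -0.0003] turn -0.0002
```

View pics/s6.png

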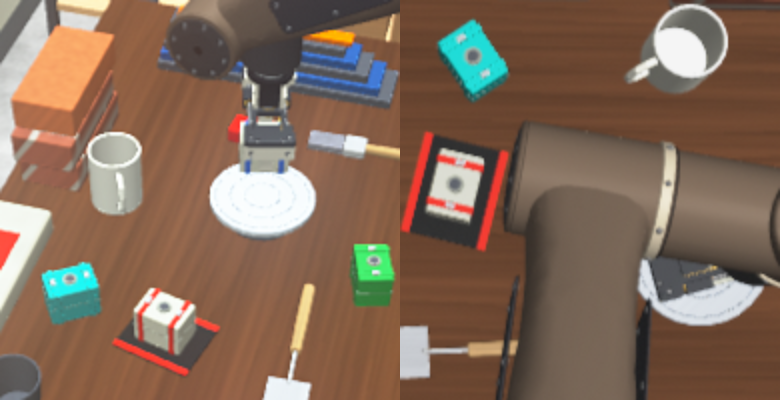

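The blue mould hangs upright and still over the turntable, about 75 mm above the disc; both views agree on the disc's centre to about 2 mm. The red mould stands mid-mat and the bystanders in view haven't moved. Handing in.

```bash
python3 -c "
from plant import workorder
print(workorder.close_job())"
```

```text
the job is handed in; nothing more can be done
None
```

I handed the job in with the blue-strapped mould, the heavier at about 5.6 N against 3.4 N for red, held upright and still about 75 mm above the turntable's centre, and the red-strapped one standing in the middle of its mat.

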